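# Stack a tote on the docked tote

## Robot

A 6-joint arm with a two-finger parallel gripper is mounted at the origin on a cart in front of the work surface, level with it; the furniture and walls round the work are solid. World frame = base frame: x ahead of the robot, y to its left, z up, the work surface at z = 0. Lengths are in m, angles in rad, forces in N, time in s.
With the tool pointing down it reaches from about 0.325 to 0.9 m from the base axis. Payload 6.1 kg.
Tool frame: the origin (TCP) lies at the very end of the fingers, on their centre line; the grasp point (between the pads) lies robot.grip_point_offset behind it (robot.grip_point_offset is the distance from the TCP to the grasp point, in m); z points along the fingers, x is the direction in which the jaws open and shut, and the axes are right-handed (so a half turn about z gives the same grasp; the last joint's range is limited). The gripper opens to 87 mm and grips with 3 to 60 N. Pads are 19 mm wide; open, the fingers measure 117 mm over their backs; the gripper's body (75 mm by 190 mm) begins 51 mm behind the grasp point.
Start: joints at [1.038, 0.22, 1.526, -0, 1.395, -0.126], TCP at [0.247, 0.574, 0.223] pointing down, gripper open.
Joint ranges: [-2.98, 2.98], [-0.91, 2.08], [0.09, 2.57], [-1.24, 4.39], [0.2, 2.65], [-2.68, 2.68]. Speed limits (rad/s): [2.57, 2.57, 3.01, 3.14, 3.14, 3.14].

## Interface

Orientations are given as a unit quaternion [x, y, z, w].
In Python, from station import robot gives the robot as it stands. Calls block until the motion is done:
- robot.move_pose(position, orientation): joint-space move of the TCP to a pose.
- robot.movel(position, ori=None, vel=0.15, force_limit=None): straight line of the TCP; ori=None keeps the orientation; vel is the mean speed in m/s. With force_limit (N) it stops when the force on the tool has changed by that much, and returns True; else False.
- robot.set_joints(angles): joint-space move.
- robot.move_gripper(opening, grasp_force=None): finger opening in m; grasp_force is the grip in N (None keeps the last); returns when the fingers have stopped.
- robot.dwell(seconds).
- robot.ik(position, orientation): joint angles nearest the present ones, or None.
- robot.snapshot(name): name is "side" or "top"; returns (picture, depth): 420x560x3 uint8, red, green, blue; 420x560 float32, m along the optical axis (not along the pixel's ray), 0 where there is no reading.
- robot.camera_params(name): a dict with "intrinsics" (3x3 intrinsics, pixels), "D" ([k1, k2, p1, p2, k3] as OpenCV has them; the pictures are not rectified), "origin" and "attitude" of the camera in the world. Camera axes: x right, y up, looking along -z (the intrinsics and any distortion apply to the point x, -y, -z); pixel columns grow to the right and rows downward; lengths in m; the calibration is good to about 2 mm. A picture is of the moment at which its call begins. camera_params takes no time and is no camera call.
A pose or a line that the arm cannot do raises robot.IKError and nothing moves.
- robot.finish_job(): hands the job in, once; it reports no verdict.
Readings, each from a call of its own:
- robot.read_t(): time.
- robot.read_q(): joint angles.
- robot.read_qd(): joint speeds.
- robot.read_tau(): joint torques, N m.
- robot.read_tcp_pos(): TCP position.
- robot.read_tcp_rot(): TCP orientation.
- robot.read_contact_force(): force on the tool from outside, world axes, zero at the start.
- robot.read_torque(): the same for the moment, N m.
- robot.read_width(): finger opening in m.
Only numpy, scipy, OpenCV 4.12 (cv2) and the standard library are available. Lean on these libraries where they do the work, as an engineer would, in place of code of your own. Each camera call takes 0.05 s, during which the arm holds its last target.

## Task

Pull the dock's tray out to its stop by the blue handle. Then pick up the empty tote, turn it so that its blue end comes over the grey end of the tote in the tray, and set it down gently so that it stands level on that tote's ledges, stacked and not nested onto the jar inside. Leave the tray fully out and everything else where it is.

Things in the scene. Friction and masses are not known exactly. Their poses are not given: they have to be found in the camera images.
- dock: white fixed bench dock, 196 wide, 165 high, 120 deep, pull-out tray low in its front. Origin on the desk below the middle of the shut tray's front face; x into the dock, y left seen from the front. Its housing, 94 to 165 above the desk, overhangs that face by 10, so the handle can be gripped only from in front, the tool leaning back about 25 to 45 degrees
- tray (a joint): travel of the tray out of the dock along the dock's -x, m: 0 shut (as at the start), 0.150 at the stop; about 1.5 N friction plus light damping, stays where left. Tray 164 wide, floor 12 above the desk, edges up to 24 above the desk hold the tote's base
- handle (a point): point to grip on the tray's blue handle, an upright rounded blade in the middle of the tray's front, 14 thick (along the dock's y), 24 to 50 above the desk, sticking out 47 from the front face. The point is 30 out from the face, 37 above the desk, moves with the tray; axes as the dock's
- tote_low: grey stack-nest tote with one blue end, in the tray, a jar in it: open box, base 120x44, rim 137x61, 54 high, walls 2 thick sloping out 9 degrees; 148 long over end lips. Origin: centre of underside (12 above the desk); x along its length to its blue end (towards the dock's left, +y), z up. Rides with the tray, 2 to 4 mm play
- tote_low_ledge (a point): top of one of four inner ledges of the tote in the tray (at x +24 and -40, y +-19; 45 above its underside, 9 below its rim). A second tote turned end for end, its blue end over this grey end, stands on them, 45 higher, with 5 mm play in the rim. Blue over blue, its outside channels pass the ledges: it nests, about 22 higher or down on the jar
- tote_low_blue_end (a point): top of the blue end's lip of the tote in the tray: x +74.5, z 54 in its frame
- tote_top: the loose, empty tote, same shape and colours as the one in the tray, about 0.12 kg, on the desk left of the dock. Origin: centre of its underside; x along its length to its blue end, z up; the other end is grey. Behind it stands a big fixed analyser, 474 high, its front at about world x 0.60 m, from y -0.13 to 0.41 m: carry things past in front of it
- tote_top_grip (a point): point midway between the upright grip pads on the long walls of the loose tote, at x -11, z 43 in its frame. Pads 42 long, 22 high (32 to 54 above the underside), parallel, 62 over their outsides: grip across them, along the tote's y
- tote_top_blue_end (a point): top of the blue end's lip of the loose tote: x +74.5, z 54 in its frame
- jar: small white jar with beige lid, 30 across, 36 high, standing loose in the tote in the tray at about its x -11. Origin: centre of underside
- cup_red: specimen cup with a red lid, 60 across, 70 high; a bystander, loose. Origin: centre of its underside.
- wash_bottle: wash bottle, 62x87x190, red cap and bent spout; a bystander, loose. Origin: centre of its underside.
- oil_bottle: small brown oil bottle, black cap, 26 across, 68 high; a bystander, loose. Origin: centre of its underside.
- counter: grey hand tally counter, 72x50x22; a bystander, loose. Origin: centre of its underside.
- dish: glass petri dish, 94 across, 16 high; a bystander, loose. Origin: centre of its underside.
- beaker: glass beaker, 66 across, 83 high; a bystander, loose. Origin: centre of its underside.
There are look-alikes about, which are no part of the job. Leave any green look-alike of the tote_top alone.

How it is judged:
By the outcome, as a careful person would: the job done as asked, in the order asked, and still so for the second after the job is handed in, with the robot touching nothing.
It also fails if it takes over 51 s, if anything falls off the work surface, if the arm or the gripper's body presses on something with over 40 N, if the wrist force passes 120 N, or if a joint passes its speed limit or range.

## Working session

There is one attempt and no reset: what is moved stays moved. The work goes in short steps, each a Python script; the robot and the scene stay as the last script left them, time stands still between calls to the robot, and variables do not carry over. Pictures are saved under pics/ and viewed, and the job is handed in when it is done.

```bash
ls; mkdir -p pics
python3 - <<'E'
from station import robot
import cv2,numpy as np
for n in("side","top"):
    p,d=robot.snapshot(n); cv2.imwrite(f"pics/{n}0.png",p[:,:,::-1]); np.savez(f"{n}0.npz",p=p,d=d)
    c=robot.camera_params(n); print(n,{k:np.round(v,4).tolist() for k,v in c.items()}, (d==0).mean())
print(robot.grip_point_offset,robot.read_t(),robot.read_tcp_rot(),robot.read_width())
E
```

```text
pics
side {'intrinsics': [[502.8904, 0.0, 281.4145], [0.0, 502.8904, 202.1502], [0.0, 0.0, 1.0]], 'D': [0.0064, 0.0, 0.0, 0.0, 0.0], 'origin': [-0.0185, 1.213, 1.2077], 'attitude': [-0.0937, 0.3906, 0.8933, -0.2018]} 0.003864795918367347
top {'intrinsics': [[517.6349, 0.0, 287.456], [0.0, 517.6349, 213.4701], [0.0, 0.0, 1.0]], 'D': [-0.1909, 0.0, 0.0, 0.0, 0.0], 'origin': [0.3485, 0.0923, 1.7898], 'attitude': [-0.0328, 0.0384, 0.7084, -0.704]} 0.0037797619047619047
0.0187 0.1 [ 8.35361867e-01  5.49699694e-01 -8.00662387e-04  3.95056192e-04] 0.08737245449234561
```

View pics/side0.png

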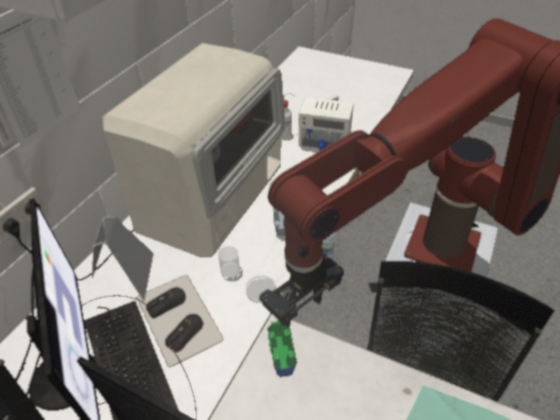

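View pics/top0.png

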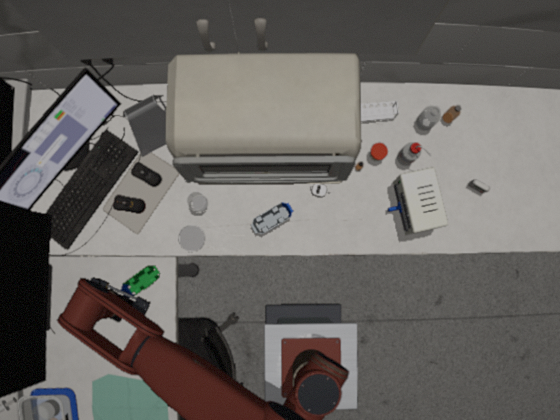

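```bash
cat > h.py <<'E'
import numpy as np,cv2
from scipy.spatial.transform import Rotation as R
try: from station import robot
except Exception: robot=None
def cam(n):
    c=robot.camera_params(n); return np.array(c["intrinsics"],float),np.array(c["D"],float),np.array(c["origin"],float),att(c["attitude"])
def att(a):
    a=np.array(a,float); return a if a.shape==(3,3) else R.from_quat(a).as_matrix()
def rays(n,uv):
    K,D,o,A=cam(n)
    u=cv2.undistortPoints(np.array(uv,float).reshape(-1,1,2),K,D).reshape(-1,2)
    d=np.c_[u[:,0],-u[:,1],-np.ones(len(u))]
    return o,d@A.T       # scaled so depth multiplies directly
def plane(n,uv,z):
    o,d=rays(n,uv); return o+d*((z-o[2])/d[:,2])[:,None]
def cloud(n,d):
    h,w=d.shape; v,u=np.mgrid[:h,:w]
    o,r=rays(n,np.c_[u.ravel(),v.ravel()]); return (o+r*d.ravel()[:,None]).reshape(h,w,3)
def proj(n,P):
    K,D,o,A=cam(n); q=(np.array(P,float).reshape(-1,3)-o)@A; q=q*[1,-1,-1]
    return cv2.projectPoints(q,np.zeros(3),np.zeros(3),K,D)[0].reshape(-1,2)
def crop(p,x0,y0,x1,y1,s,fn): cv2.imwrite(fn,cv2.resize(p[y0:y1,x0:x1,::-1],None,fx=s,fy=s,interpolation=cv2.INTER_CUBIC))
E
python3 - <<'E'
from h import *
t=np.load("top0.npz"); s=np.load("side0.npz")
crop(t['p'],230,90,480,250,3,"pics/tc.png")
crop(s['p'],240,70,420,270,3,"pics/sc.png")
for n,z in(("top",t),("side",s)):
    c=cloud(n,z['d'])
    pts={"top":[(272,218),(420,200),(392,209),(340,230),(141,280),(310,240)],"side":[(325,110),(322,145),(350,150),(280,220),(230,262)]}[n]
    for p in pts: print(n,p,np.round(c[p[1],p[0]],4))
E
```

```text
top (272, 218) [0.5131 0.1309 0.0085]
top (420, 200) [ 0.5543 -0.3485  0.1602]
top (392, 209) [ 0.538  -0.28    0.0462]
top (340, 230) [ 0.4706 -0.1049 -0.0008]
top (141, 280) [ 0.299   0.5905 -0.0019]
top (310, 240) [4.364e-01 2.000e-04 5.200e-03]
side (325, 110) [ 0.5565 -0.3421  0.1645]
side (322, 145) [ 0.5361 -0.2757  0.0504]
side (350, 150) [0.2127 0.4325 0.6071]
side (280, 220) [0.5242 0.1235 0.0047]
side (230, 262) [0.5491 0.4084 0.0754]
```

View pics/tc.png

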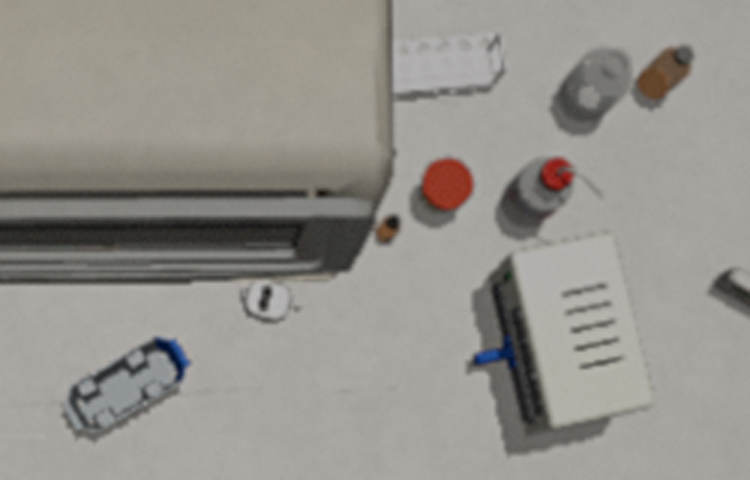

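View pics/sc.png

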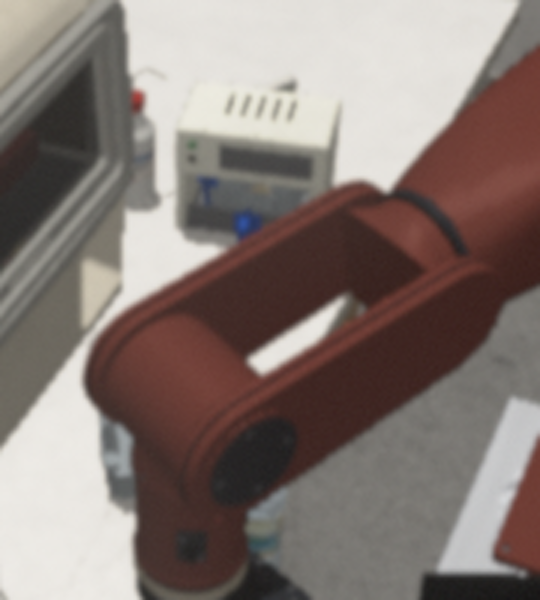

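Run:
```python
from h import *
t=np.load("top0.npz"); s=np.load("side0.npz")
C={n:cloud(n,z['d']) for n,z in(("top",t),("side",s))}
for n,z in(("top",t),("side",s)):
    c=C[n]; m=(abs(c[...,2]-0.163)<0.012)&(c[...,0]>.4)&(c[...,0]<.7)&(c[...,1]<-.22)&(c[...,1]>-.55)
    m=m.astype(np.uint8); k,l,st,_=cv2.connectedComponentsWithStats(m); i=1+st[1:,4].argmax()
    P=c[l==i]; r=cv2.minAreaRect((P[:,:2]*1000).astype(np.float32)); print(n,"roof",len(P),np.round(r[0],1),np.round(r[1],1),round(r[2],2),np.median(P[:,2]))
    print(np.round(cv2.boxPoints(r)).tolist())
    hsv=cv2.cvtColor(z['p'],cv2.COLOR_RGB2HSV); b=((hsv[...,0]>105)&(hsv[...,0]<130)&(hsv[...,1]>120)&(hsv[...,2]>50)).astype(np.uint8)
    k,l,st,ce=cv2.connectedComponentsWithStats(b)
    for i in range(1,k):
        if st[i,4]>8:
            P=c[l==i]; print(n,"blue",st[i].tolist(),np.round(np.median(P,0),4),'z90',np.round(np.percentile(P[:,2],[10,90]),4), 'xy',np.round(P[:,:2].min(0),3),np.round(P[:,:2].max(0),3))
# heights of tote
c=C['top']; m=(c[...,0]>.44)&(c[...,0]<.58)&(c[...,1]>.02)&(c[...,1]<.24)
print(np.median(c[...,2][m]))
mm=m&(c[...,2]>0.035)&(c[...,2]<.08); P=c[mm]; r=cv2.minAreaRect((P[:,:2]*1000).astype(np.float32)); print("tote",len(P),r,np.percentile(P[:,2],[5,50,95]))
```

```text
top roof 2168 [ 556.9 -359.6] [198.7 121.6] 12.42 0.1637480014196021
[[447.0, -322.0], [473.0, -440.0], [667.0, -398.0], [641.0, -279.0]]
top blue [282, 203, 11, 13, 45] [0.5466 0.0757 0.0427] z90 [0.0236 0.0569] xy [0.522 0.062] [0.561 0.096]
top blue [388, 202, 14, 10, 57] [ 0.5412 -0.2951  0.0463] z90 [0.0368 0.0525] xy [ 0.531 -0.314] [ 0.565 -0.265]
top blue [122, 285, 10, 10, 40] [0.2693 0.6364 0.0271] z90 [0.0157 0.0492] xy [0.251 0.619] [0.283 0.643]
top blue [31, 388, 47, 32, 379] [-0.115   0.8743  0.004 ] z90 [-0.0017  0.0101] xy [-0.203  0.092] [0.349 1.01 ]
side roof 990 [ 558.5 -356.8] [196.5 135.9] 12.0 0.16464356462130847
[[448.0, -311.0], [476.0, -444.0], [669.0, -403.0], [640.0, -270.0]]
side blue [319, 141, 7, 7, 35] [ 0.5414 -0.2876  0.0477] z90 [0.0326 0.0532] xy [ 0.533 -0.312] [ 0.562 -0.265]
0.000898186458162753
tote 283 ((510.6997375488281, 130.90701293945312), (61.820465087890625, 149.04443359375), 30.78376007080078) [0.03707713 0.04736145 0.05797638]
```

Run:
```python
from h import *
t=np.load("top0.npz"); s=np.load("side0.npz")
for n,z in(("top",t),("side",s)):
    c=cloud(n,z['d'])
    print(n)
    for z0 in np.arange(.02,.5,.04):
        m=(c[...,2]>z0)&(c[...,2]<z0+.04)&(c[...,1]>-.17)&(c[...,1]<.38)&(c[...,0]>.45)&(c[...,0]<.75)
        if n=="top": m[:, :240]=0; m[190:]=0
        if n=="side": m[:,290:]=0
        if m.sum()>5:
            x=c[m]; print(round(z0,2),m.sum(),'x',np.round(np.percentile(x[:,0],[1,5,20,50]),3),'ymin',np.round(np.percentile(x[:,1],[1,5]),3))
# gripper body dims in start pose: points near TCP
c=cloud("top",t['d']); q=robot.read_tcp_pos(); Rm=R.from_quat(robot.read_tcp_rot()).as_matrix(); 
for n,z in(("top",t),("side",s)):
    c=cloud(n,z['d']).reshape(-1,3); L=(c-q)@Rm
    for a in np.arange(-.2,.0,.02):
        m=(L[:,2]>a)&(L[:,2]<a+.02)&(abs(L[:,0])<.2)&(abs(L[:,1])<.2); 
        if m.sum()>5: print(n,round(a,2),m.sum(),np.round(np.percentile(L[m],[2,98],axis=0)[:,:2],3).tolist())
# handle by plane cast
for n,z in(("top",t),("side",s)):
    hsv=cv2.cvtColor(z['p'],cv2.COLOR_RGB2HSV); b=((hsv[...,0]>105)&(hsv[...,0]<130)&(hsv[...,1]>120)&(hsv[...,2]>50)).astype(np.uint8)
    k,l,st,ce=cv2.connectedComponentsWithStats(b)
    for i in range(1,k):
        if st[i,4]>8 and 310<ce[i][0]<400:
            v,u=np.nonzero(l==i); P=plane(n,np.c_[u,v],.05)[:,:2]*1000; w=cv2.PCACompute2(P,None); print(n,np.round(P.mean(0),1),w[1][0],P[:,1].max(),P[:,1].min())
```

```text
top
0.02 136 x [0.611 0.612 0.625 0.626] ymin [-0.168 -0.167]
0.06 86 x [0.623 0.623 0.624 0.625] ymin [-0.169 -0.105]
0.18 26 x [0.603 0.603 0.603 0.604] ymin [-0.077 -0.071]
0.22 887 x [0.603 0.604 0.607 0.613] ymin [-0.092 -0.065]
0.26 788 x [0.611 0.613 0.616 0.624] ymin [-0.096 -0.072]
0.3 389 x [0.613 0.614 0.628 0.633] ymin [-0.099 -0.082]
0.34 157 x [0.615 0.615 0.617 0.626] ymin [-0.114 -0.1  ]
0.38 250 x [0.618 0.618 0.622 0.624] ymin [-0.112 -0.103]
0.42 2437 x [0.621 0.623 0.63  0.655] ymin [-0.115 -0.105]
0.46 3285 x [0.671 0.678 0.69  0.713] ymin [-0.102 -0.088]
side
0.02 621 x [0.48  0.491 0.54  0.626] ymin [-0.097 -0.073]
0.06 796 x [0.544 0.57  0.623 0.626] ymin [-0.108 -0.104]
0.1 623 x [0.62  0.621 0.623 0.625] ymin [-0.109 -0.104]
0.14 587 x [0.617 0.619 0.621 0.623] ymin [-0.105 -0.098]
0.18 244 x [0.602 0.604 0.606 0.609] ymin [-0.091 -0.035]
0.22 1078 x [0.602 0.604 0.607 0.611] ymin [-0.089 -0.065]
0.26 1293 x [0.611 0.613 0.617 0.626] ymin [-0.093 -0.066]
0.3 977 x [0.613 0.615 0.622 0.634] ymin [-0.093 -0.072]
0.34 1042 x [0.616 0.618 0.624 0.636] ymin [-0.0
[... 482 characters left out ...]
14 [[-0.087, 0.023], [0.081, 0.037]]
side -0.2 119 [[-0.012, -0.038], [0.04, 0.008]]
side -0.18 327 [[-0.047, -0.038], [0.038, 0.017]]
side -0.16 28 [[-0.023, -0.036], [0.019, -0.009]]
side -0.14 192 [[-0.046, -0.027], [0.019, 0.019]]
side -0.12 1152 [[-0.091, -0.037], [0.096, 0.031]]
side -0.1 522 [[-0.079, -0.039], [0.094, 0.027]]
side -0.08 101 [[-0.08, -0.038], [0.089, 0.034]]
side -0.06 26 [[-0.049, -0.011], [-0.042, 0.005]]
side -0.04 34 [[-0.052, -0.012], [-0.041, 0.009]]
side -0.02 55 [[-0.05, -0.011], [0.054, 0.004]]
top [ 542.3 -292.1] [-0.25356399  0.96731861] -265.22244194792734 -310.54296624155
side [ 540.5 -282.2] [-0.21516567  0.97657756] -260.98074207870184 -300.6327060541749
```

```bash
cat >> h.py <<'E'
Y=np.radians(12.3); FACE=np.array([.5462,-.3108,0])
DY=np.array([np.cos(Y),np.sin(Y),0]); DX=np.array([np.sin(Y),-np.cos(Y),0]); UZ=np.array([0,0,1.])
def dock(x,y,z): return FACE+DX*x+DY*y+UZ*z
def ori(zax,xax):
    return R.from_matrix(np.c_[xax,np.cross(zax,xax),zax]).as_quat()
def down(yaw): # jaw axis at yaw
    return ori(-UZ,np.array([np.cos(yaw),np.sin(yaw),0]))
GO=.0187
def hgrip(lean,sgn,travel,back=0):
    l=np.radians(lean); z=np.sin(l)*DX-np.cos(l)*UZ
    return dock(-.030-travel,0,.037)+z*(GO-back), ori(z,sgn*DY)
E
python3 - <<'E'
from h import *
for lean in(35,38):
  for s in(1,-1):
    for tr,b in((0,.1),(0,0),(.15,0),(.15,.09)):
        p,o=hgrip(lean,s,tr,b); q=robot.ik(p,o); print(lean,s,tr,b,np.round(p,3),None if q is None else np.round(q,2))
for p in([.40,.12,.3],[.38,.0,.3]):
    for y in(0,np.pi/2,np.pi):
        q=robot.ik(p,down(y)); print(p,y,None if q is None else np.round(q,2))
E
```

```text
35 1 0 0.1 [ 0.53  -0.236  0.104] [-0.25  0.12  2.02 -0.74  0.86 -0.01]
35 1 0 0 [ 0.542 -0.292  0.022] [-0.35  0.31  1.98 -0.86  0.69  0.07]
35 1 0.15 0 [ 0.51  -0.145  0.022] [-0.07  0.24  2.08 -0.84  0.83  0.3 ]
35 1 0.15 0.09 [ 0.499 -0.095  0.095] [ 0.04  0.08  2.07 -0.73  1.01  0.24]
35 -1 0 0.1 [ 0.53  -0.236  0.104] None
35 -1 0 0 [ 0.542 -0.292  0.022] None
35 -1 0.15 0 [ 0.51  -0.145  0.022] None
35 -1 0.15 0.09 [ 0.499 -0.095  0.095] None
38 1 0 0.1 [ 0.529 -0.233  0.101] [-0.22  0.13  2.03 -0.83  0.86  0.09]
38 1 0 0 [ 0.542 -0.293  0.022] [-0.33  0.32  1.99 -0.97  0.7   0.18]
38 1 0.15 0 [ 0.51  -0.146  0.022] [-0.04  0.25  2.08 -0.91  0.85  0.39]
38 1 0.15 0.09 [ 0.499 -0.092  0.093] [ 0.08  0.1   2.08 -0.8   1.02  0.32]
38 -1 0 0.1 [ 0.529 -0.233  0.101] None
38 -1 0 0 [ 0.542 -0.293  0.022] None
38 -1 0.15 0 [ 0.51  -0.146  0.022] None
38 -1 0.15 0.09 [ 0.499 -0.092  0.093] None
[0.4, 0.12, 0.3] 0 [ 0.1  -0.34  1.92 -0.    1.56  0.1 ]
[0.4, 0.12, 0.3] 1.5707963267948966 [ 0.1  -0.34  1.92 -0.    1.56 -1.47]
[0.4, 0.12, 0.3] 3.141592653589793 None
[0.38, 0.0, 0.3] 0 [-0.21 -0.44  1.99 -0.    1.59 -0.21]
[0.38, 0.0, 0.3] 1.5707963267948966 [-0.21 -0.44  1.99 -0.    1.59 -1.78]
[0.38, 0.0, 0.3] 3.141592653589793 None
```

Run:
```python
from h import *
robot.move_pose([.38,.05,.28],down(0.1))
p,o=hgrip(35,1,0,.1); robot.move_pose(p,o)
print(robot.read_t(),robot.read_tcp_pos(),p)
p,o=hgrip(35,1,0,0); print(robot.movel(p,vel=.12,force_limit=12), robot.read_tcp_pos(),p,robot.read_contact_force())
for n in("side","top"):
    im,d=robot.snapshot(n); np.savez(f"{n}1.npz",p=im,d=d)
    if n=="side": crop(im,200,60,420,260,3,"pics/s1.png")
    else: crop(im,280,130,480,290,3,"pics/t1.png")
print(robot.read_t())
```

```text
3.4083 [ 0.53045036 -0.23564158  0.1044118 ] [ 0.52987511 -0.23592727  0.10359706]
False [ 0.54250413 -0.29189361  0.02225659] [ 0.54209403 -0.29196831  0.02168186] [-0.49746574  0.35246785  0.54637564]
4.4917
```

View pics/s1.png

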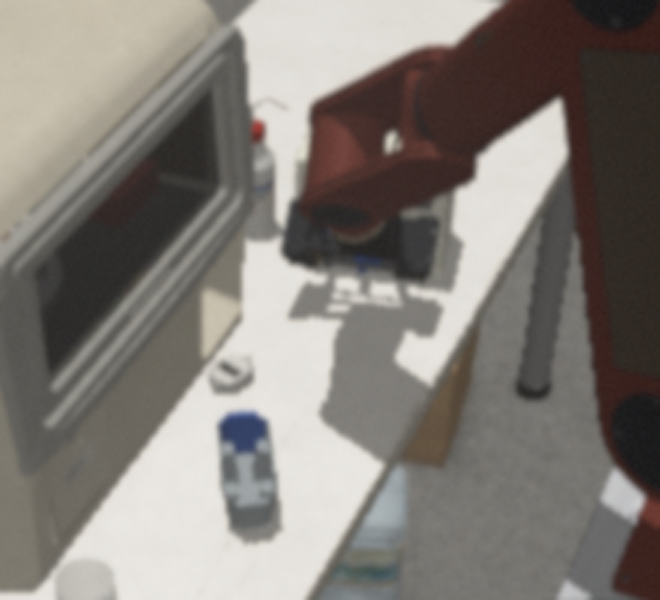

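View pics/t1.png

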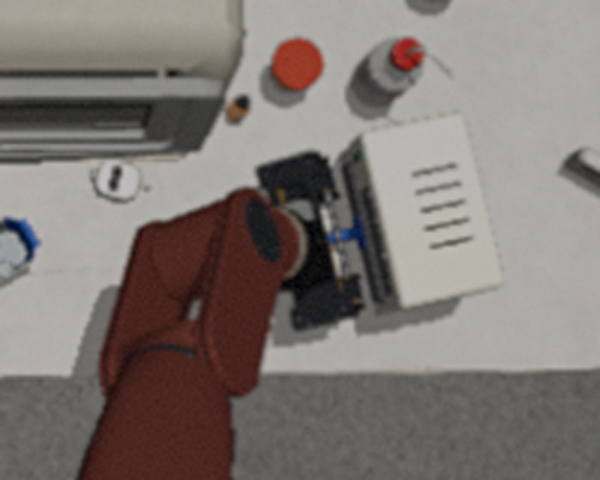

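Run:
```python
from h import *
t=np.load("top1.npz")['p']
print(np.round(plane("top",[(359,166),(361,164),(357,168)],.068),3))
print("counter",np.round(plane("top",[(319,190)],.02),3))
p=robot.read_tcp_pos(); Rm=R.from_quat(robot.read_tcp_rot()).as_matrix()
for zz in(-.07,-.13):
    for yy in(-.037,.037): 
        w=p+Rm@[.095,yy,zz]; print(np.round(w,3), np.round(w+.15*-DX,3))
```

```text
[[ 0.683 -0.166  0.068]
 [ 0.69  -0.173  0.068]
 [ 0.676 -0.159  0.068]]
counter [[ 0.608 -0.032  0.02 ]]
[ 0.62  -0.203  0.059] [ 0.589 -0.056  0.059]
[ 0.633 -0.262  0.101] [ 0.601 -0.115  0.101]
[ 0.613 -0.169  0.108] [ 0.581 -0.022  0.108]
[ 0.626 -0.228  0.15 ] [ 0.594 -0.082  0.15 ]
```

Run:
```python
from h import *
robot.move_gripper(.0,grasp_force=20); print("w",robot.read_width(),robot.read_contact_force())
p0=np.array(robot.read_tcp_pos())
st=robot.movel(p0-DX*.158,vel=.10,force_limit=14)
p1=np.array(robot.read_tcp_pos()); print(st,"trav",(p0-p1)@DX,(p0-p1)@DY,robot.read_contact_force(),robot.read_width(),robot.read_t())
```

```text
w 0.013779023731151181 [ 5.7302039   0.56719067 -3.96152606]
True trav 0.151349876195922 -0.0014691794483081867 [0.6684817  1.06364653 3.97271762] 0.013926873478471699 7.05
```

Run:
```python
from h import *
robot.move_gripper(.06)
p=np.array(robot.read_tcp_pos()); Rm=R.from_quat(robot.read_tcp_rot()).as_matrix()
robot.movel(p-Rm[:,2]*.08,vel=.2)
robot.move_pose([.37,-.08,.25],down(0.1))
for n in("side","top"):
    im,d=robot.snapshot(n); np.savez(f"{n}2.npz",p=im,d=d)
    if n=="side": crop(im,220,60,420,260,3,"pics/s2.png")
    else: crop(im,250,130,450,290,4,"pics/t2.png")
print(robot.read_t())
```

```text
9.575
```

View pics/s2.png

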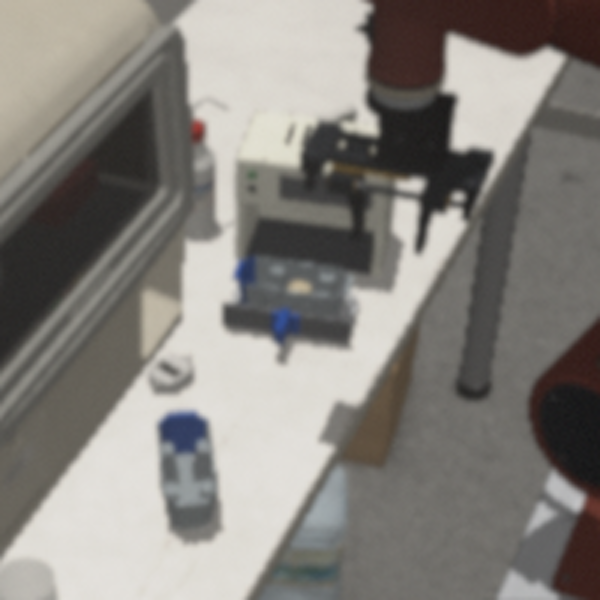

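View pics/t2.png

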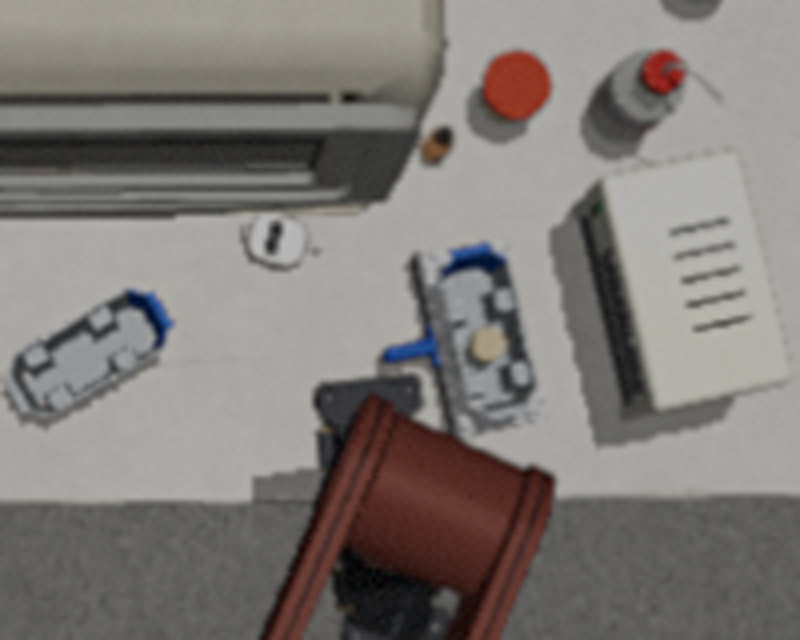

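```bash
cat >> h.py <<'E'
def rectfit(n,d,box,z0,z1):
    c=cloud(n,d); m=(c[...,0]>box[0])&(c[...,0]<box[1])&(c[...,1]>box[2])&(c[...,1]<box[3])&(c[...,2]>z0)&(c[...,2]<z1)
    k,l,st,_=cv2.connectedComponentsWithStats(m.astype(np.uint8),connectivity=8); i=1+st[1:,4].argmax()
    P=c[l==i]; r=cv2.minAreaRect((P[:,:2]*1000).astype(np.float32)); b=cv2.boxPoints(r)
    e=b[1]-b[0]; f=b[2]-b[1]; e=e if np.hypot(*e)>np.hypot(*f) else f
    a=np.degrees(np.arctan2(e[1],e[0])); 
    return len(P),np.round(r[0],1),np.round(sorted(r[1]),1),round(float(a),1),np.round(np.percentile(P[:,2],[5,50,95]),3)
E
python3 - <<'E'
from h import *
for f in("0","1","2"):
  for n in("top","side"):
    if f+n=="0side": continue
    z=np.load(n+f+".npz")
    for a,b in((.02,.09),(.03,.08),(.04,.075)): print(f,n,"top tote",a,*rectfit(n,z['d'],(.42,.59,.02,.25),a,b))
    if f=="2":
        for a,b in((.03,.11),(.045,.09),(.055,.085)): print(f,n,"low tote",a,*rectfit(n,z['d'],(.42,.63,-.27,-.13),a,b))
    hsv=cv2.cvtColor(z['p'],cv2.COLOR_RGB2HSV); m=((hsv[...,0]>105)&(hsv[...,0]<130)&(hsv[...,1]>120)&(hsv[...,2]>50)).astype(np.uint8)
    k,l,st,ce=cv2.connectedComponentsWithStats(m)
    for i in range(1,k):
        if st[i,4]>10 and ce[i][0]>220 and ce[i][1]<260: print("   blue",st[i].tolist(),np.round(plane(n,[ce[i]],.054),4)[0,:2],np.round(plane(n,[ce[i]],.066),4)[0,:2])
E
```

```text
0 top top tote 0.02 369 [510.7 130.9] [ 61.8 149. ] -59.2 [0.023 0.044 0.058]
0 top top tote 0.03 311 [510.7 130.9] [ 61.8 149. ] -59.2 [0.033 0.046 0.058]
0 top top tote 0.04 243 [510.7 130.9] [ 61.8 149. ] -59.2 [0.041 0.05  0.059]
   blue [282, 203, 11, 13, 45] [0.544  0.0773] [0.5426 0.0774]
   blue [388, 202, 14, 10, 57] [ 0.5419 -0.2912] [ 0.5405 -0.2886]
1 top top tote 0.02 364 [510.8 131. ] [ 62.6 149.1] -59.7 [0.023 0.045 0.058]
1 top top tote 0.03 307 [510.8 131. ] [ 62.6 149.1] -59.7 [0.033 0.047 0.058]
1 top top tote 0.04 239 [510.8 131. ] [ 62.6 149.1] -59.7 [0.041 0.05  0.058]
   blue [282, 203, 10, 13, 48] [0.5444 0.0783] [0.5431 0.0784]
   blue [394, 202, 8, 11, 39] [ 0.5434 -0.2999] [ 0.5421 -0.2972]
1 side top tote 0.02 447 [512.4 132.4] [ 61.9 157.4] -59.8 [0.024 0.043 0.057]
1 side top tote 0.03 371 [512.4 132.4] [ 61.9 157.4] -59.8 [0.032 0.046 0.057]
1 side top tote 0.04 265 [512.4 132.4] [ 61.9 157.4] -59.8 [0.041 0.049 0.057]
   blue [277, 199, 7, 8, 27] [0.5397 0.0884] [0.5339 0.1001]
2 top top tote 0.02 359 [510.6 130.9] [ 62.7 149.2] -60.1 [0.023 0.046 0.05
[... 562 characters left out ...]
5104 -0.1452] [ 0.5093 -0.1436]
2 side top tote 0.02 449 [513.  131.4] [ 62.1 155.6] -59.8 [0.023 0.043 0.056]
2 side top tote 0.03 364 [513.  131.4] [ 62.1 155.6] -59.8 [0.032 0.045 0.057]
2 side top tote 0.04 267 [513.  131.4] [ 62.1 155.6] -59.8 [0.041 0.049 0.057]
2 side low tote 0.03 727 [ 522.6 -187. ] [116.7 163. ] 7.7 [0.033 0.05  0.067]
2 side low tote 0.045 411 [ 527.1 -207.4] [ 76.3 149.1] 10.1 [0.047 0.058 0.068]
2 side low tote 0.055 248 [ 527.1 -207.4] [ 76.3 149.1] 10.1 [0.056 0.062 0.069]
   blue [299, 148, 5, 5, 20] [ 0.5938 -0.2084] [ 0.5875 -0.1936]
   blue [311, 163, 8, 9, 45] [ 0.5104 -0.1348] [ 0.5049 -0.1208]
   blue [276, 199, 9, 4, 20] [0.5434 0.0809] [0.5375 0.0927]
```

Run:
```python
from h import *
t=np.load("top2.npz"); s=np.load("side2.npz")
crop(t['p'],335,180,395,250,10,"pics/t2z.png")
crop(s['p'],280,135,350,180,10,"pics/s2z.png")
c=cloud("top",t['d'])
np.set_printoptions(linewidth=250)
print((c[186:246:2,344:392:2,2]*1000).astype(int))
```

```text
[[   5    1   -3   -3   -3   -2    0    0    0    1    1   -7   -1  -10   -4    0   -3   -4   -3   -8    0   -4   -2   -8]
 [   5   -5    7   -5    4   -7    0    3   -5   -5   -4   -5    4    3    1   -3    2    1    2    3    4   -1    0    4]
 [  -8   -4   -2   -4    0   -6    1   -3   -7    4   -4   -7   -5   -7    7   16   -1    0    7   -2    0   -7  -13   -1]
 [  -1   -2    2    2   -6    0    3   -2    1    0   66   76   54   58   63   20   -2    5    3   -1    5    8    2    5]
 [  -3   -6    5   -2    0   34    5    7   11   10   62   57   52   47   51   62   13   -2    4   -6   -2   -1   -8   -6]
 [  -4   -2    0   -4    6   37   20   17   15   54   36   38   24   20   37   40   60   -7    1   -1    2   -5   -1    0]
 [   4    0    0    2    4   28   43   30   63   25   15   18    9    9   14   37   54    7   -4   -7   -5    3   -5   -1]
 [   6   -1    4    0   -7   17   46   23    6    7   14   24   11   10   13   28   57    0    0   -1   -3   -1   -5    6]
 [   4   -1   -3   -5   -2    9   29   21    6    8   10   15    7   12   11   28   55   57   -4   -6    1   -9    0
[... 1890 characters left out ...]
  0   -5   22   39   29   20   18   68   71   61   15   11   13    4    3    0    1]
 [ 626  629  609  616  614  605  602   -3   -2   12   40   23   24   12   10    7    5   -1    0   -2   -1   -5    5    2]
 [ 631  629  622  622  620  614  615  609  605    3   48    7    0   -1    0    1   -1   -2   -4   -1   -4    3   -3    6]
 [ 629  629  625  625  622  622  624  620  612  612  610  599    0    2    0   -5    0    0   -8    6    9   -2   -1    4]
 [ 637  625  628  625  625  629  624  624  621  616  617  615  613  595    7    0   -2    4  -13    2    1    3    2   -3]
 [ 633  631  628  631  629  629  628  631  622  621  621  617  615  616  611  603    3    0    2   -3   -8   -5    0    1]]
```

View pics/t2z.png

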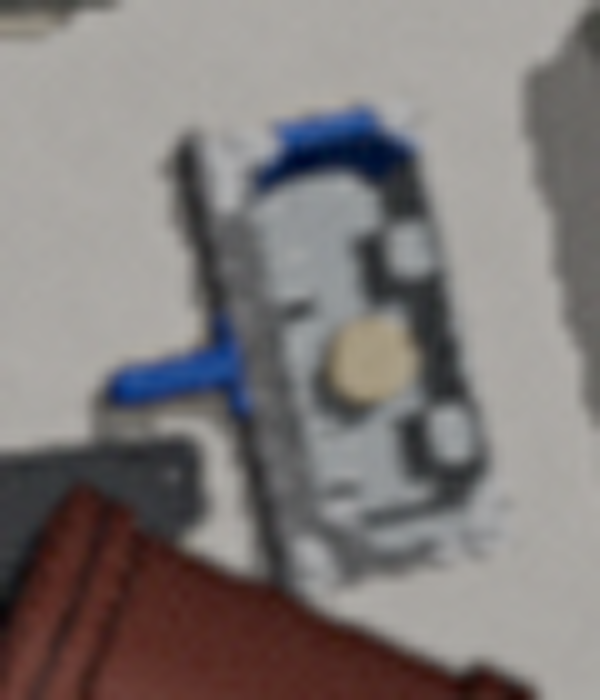

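View pics/s2z.png

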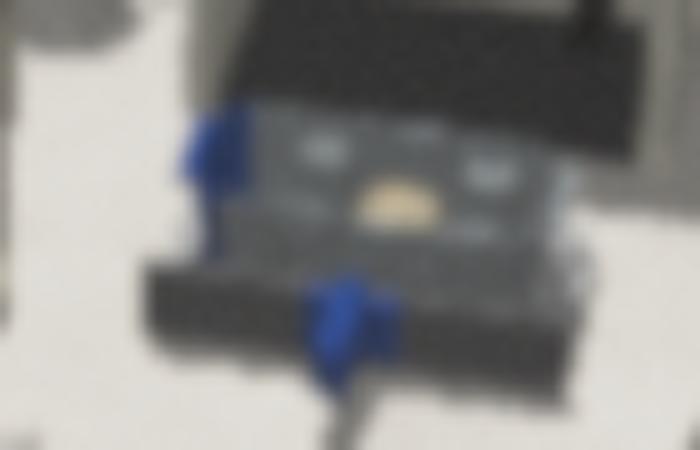

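Run:
```python
from h import *
t=np.load("top2.npz"); c=cloud("top",t['d'])
hsv=cv2.cvtColor(t['p'],cv2.COLOR_RGB2HSV); V=hsv[...,2].astype(int)
# extents low tote
for z0 in(.05,.053,.057):
    m=(c[...,2]>z0)&(c[...,2]<.085)&(c[...,0]>.43)&(c[...,0]<.61)&(c[...,1]>-.27)&(c[...,1]<-.16)
    P=c[m]
    for yaw in(11,12.3,13.5):
        a=np.radians(yaw); X=P[:,0]*np.cos(a)+P[:,1]*np.sin(a); Yy=-P[:,0]*np.sin(a)+P[:,1]*np.cos(a)
        mx,my=(X.min()+X.max())/2,(Yy.min()+Yy.max())/2
        print(z0,yaw,len(P),'L',round(np.ptp(X),4),'W',round(np.ptp(Yy),4),'ctr',np.round([mx*np.cos(a)-my*np.sin(a),mx*np.sin(a)+my*np.cos(a)],4))
    r=cv2.minAreaRect((P[:,:2]*1000).astype(np.float32)); print(np.round(r[0],1),np.round(r[1],1),r[2])
print(V[200:230,362:388])
print(V[205:238,250:296])
```

```text
0.05 11 287 L 0.1482 W 0.0741 ctr [ 0.5235 -0.2   ]
0.05 12.3 287 L 0.1486 W 0.0752 ctr [ 0.5231 -0.1996]
0.05 13.5 287 L 0.1489 W 0.0769 ctr [ 0.5227 -0.1995]
[ 523.5 -200. ] [148.3  74.1] 11.032283782958984
0.053 11 246 L 0.1482 W 0.0741 ctr [ 0.5235 -0.2001]
0.053 12.3 246 L 0.1486 W 0.0752 ctr [ 0.5231 -0.1996]
0.053 13.5 246 L 0.1489 W 0.0769 ctr [ 0.5227 -0.1995]
[ 524.6 -206.4] [146.7  72.6] 2.860759735107422
0.057 11 181 L 0.1482 W 0.0741 ctr [ 0.5235 -0.2001]
0.057 12.3 181 L 0.1486 W 0.0752 ctr [ 0.5231 -0.1996]
0.057 13.5 181 L 0.1489 W 0.0769 ctr [ 0.5227 -0.1995]
[ 524.6 -206.4] [146.7  72.6] 2.860759735107422
[[159 154 148 151 153 153 152 151 154 151 127  76  52  51  52  88 140 165
  170 170 170 170 171 172 172 173]
 [156 153 150 153 154 152 149 153 154 152 134  92  65  66  71  86 131 163
  171 170 170 169 170 171 172 171]
 [150 152 152 151 152 149 153 152 151 148 127 100 104 116 121 111 124 156
  171 170 169 169 170 172 170 171]
 [151 152 153 151 152 153 152 144 126 105  86  98 136 152 148 128 118 150
  168 170 169 170 168 170 170 172]
 [151 153 154 153 153 152 152 136
[... 2293 characters left out ...]
 152 154 149 126  81  50  60  96 133
  148 132  98 105 151 168 171 171]
 [ 98 100 100 110 131 151 157 156 156 153 152 152 132  95  59  54  68  82
   89  80  66  98 148 169 171 170]
 [102 105  96 100 125 148 153 155 155 152 152 151 141 108  77  68  65  55
   54  54  72 113 155 170 171 170]
 [102 108  98  94 117 129 119 113 123 142 152 152 151 134 118 107  84  61
   60  66 102 145 165 173 172 170]
 [ 87  96  92  93 104 112 106 110 121 143 151 150 146 147 143 121  87  61
   62  84 129 159 166 163 169 169]]
[[170 168 170 ... 169 170 170]
 [171 170 171 ... 172 171 169]
 [170 169 171 ... 173 171 171]
 ...
 [168 169 169 ... 169 171 170]
 [168 170 168 ... 171 172 172]
 [169 167 167 ... 173 172 172]]
```

Run:
```python
from h import *
t=np.load("top2.npz"); V=cv2.cvtColor(t['p'],cv2.COLOR_RGB2HSV)[...,2].astype(float)
def cen(u0,u1,v0,v1,th=110):
    w=np.clip(V[v0:v1+1,u0:u1+1]-th,0,None); v,u=np.mgrid[v0:v1+1,u0:u1+1]; return (u*w).sum()/w.sum(),(v*w).sum()/w.sum()
L=[cen(373,378,202,207),cen(377,382,220,225)]
P=plane("top",L,.057)[:,:2]; print("ledges",np.round(L,2),np.round(P,4)); d=P[0]-P[1]; yaw=np.degrees(np.arctan2(d[1],d[0])); print("dist",np.hypot(*d),"yaw",yaw)
for y in(12.3,yaw):
    a=np.radians(y); ex=np.array([np.cos(a),np.sin(a)]); ey=np.array([-ex[1],ex[0]]); print("ctr from ledges",y,np.round(P.mean(0)+8e-3*ex+19e-3*ey,4))
# rear rim edge
E=[]
for v in list(range(203,219))+list(range(222,226)):
    r=V[v]; 
    for u in range(384,374,-1):
        if r[u]<114: E.append((u+(114-r[u])/(r[u+1]-r[u]),v)); break
Q=plane("top",E,.066)[:,:2]; f=np.polyfit(Q[:,0],Q[:,1],1); print("rear rim yaw",np.degrees(np.arctan(f[0])), "resid",np.abs(np.polyval(f,Q[:,0])-Q[:,1]).max())
a=np.radians(12.3); ex=np.array([np.cos(a),np.sin(a)]); ey=np.array([-ex[1],ex[0]]); print("rear rim lateral",(Q@ey).mean(),"ctr lateral",(Q@ey).mean()+.0305, "ledge ctr lateral",(P@ey).mean()+.019, "depth ext. ctr axial",np.array([.5231,-.1996])@ex,"ledge ctr axial",(P@ex).mean()+.008)
crop(t['p'],250,195,300,240,12,"pics/tt.png")
```

```text
ledges [[375.74 204.47]
 [379.75 222.83]] [[ 0.5526 -0.222 ]
 [ 0.49   -0.2343]]
dist 0.06379510842154518 yaw 11.069905963888226
ctr from ledges 12.3 [ 0.525  -0.2079]
ctr from ledges 11.069905963888226 [ 0.5255 -0.208 ]
rear rim yaw 3.5499518565828354 resid 0.010714393650260001
rear rim lateral -0.33873841805318483 ctr lateral -0.30823841805318486 ledge ctr lateral -0.314968151540424 depth ext. ctr axial 0.46857167488660106 ledge ctr axial 0.4686944349812582
```

View pics/tt.png

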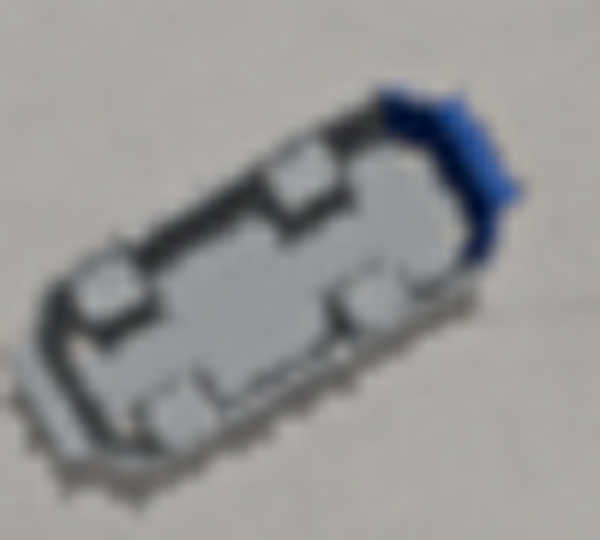

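Run:
```python
from h import *
t=np.load("top2.npz"); V=cv2.cvtColor(t['p'],cv2.COLOR_RGB2HSV)[...,2].astype(float)
c=(np.array([[302,172],[108,288],[178,415],[375,300]])+.5)/12-.5+[250,195]
P=plane("top",c,.045)[:,:2]; print(np.round(P,4))
a=np.radians(-59.7); ex=np.array([np.cos(a),np.sin(a)]); print("toptote ctr from ledges",np.round(P.mean(0)+.008*ex,4)); 
for i,j in((0,1),(3,2)): d=P[i]-P[j]; print(np.hypot(*d),np.degrees(np.arctan2(d[1],d[0])))
E=[]
for v in range(199,227):
    r=V[v]; u=388
    while r[u-1]>114: u-=1
    E.append((u-1+(114-r[u-1])/(r[u]-r[u-1]),v))
E=np.array(E); f=np.polyfit(E[:,1],E[:,0],1); res=E[:,0]-np.polyval(f,E[:,1]); k=abs(res)<.6; E=E[k]; print(k.sum(),f)
Q=plane("top",E,.066)[:,:2]; f=np.polyfit(Q[:,0],Q[:,1],1); print("rear rim yaw",np.degrees(np.arctan(f[0])))
a=np.radians(12.3); ex=np.array([np.cos(a),np.sin(a)]); ey=np.array([-ex[1],ex[0]]); print("ctr lateral",(Q@ey).mean()+.0305)
```

```text
[[0.5407 0.1209]
 [0.5081 0.1757]
 [0.4721 0.1561]
 [0.5043 0.1004]]
toptote ctr from ledges [0.5104 0.1314]
0.06382651056610675 -59.28958426066128
0.06427760925847985 -59.95478976548046
1 [2.56984793e-01 3.24482994e+02]
rear rim yaw -13.965332069944727
ctr lateral -0.3086458256589161<stdin>:13: RankWarning: Polyfit may be poorly conditioned
```

Run:
```python
from h import *
t=np.load("top2.npz"); V=cv2.cvtColor(t['p'],cv2.COLOR_RGB2HSV)[...,2].astype(float)
E=[]
for v in range(199,227):
    r=V[v]; u=386
    while r[u-1]>114: u-=1
    E.append((u-1+(114-r[u-1])/(r[u]-r[u-1]),v))
E=np.array(E); f=np.polyfit(E[:,1],E[:,0],1); res=E[:,0]-np.polyval(f,E[:,1]); k=abs(res)<.6; E=E[k]; print(k.sum(),f)
Q=plane("top",E,.066)[:,:2]; f=np.polyfit(Q[:,0],Q[:,1],1); print("rear rim yaw",np.degrees(np.arctan(f[0])))
a=np.radians(12.3); ex=np.array([np.cos(a),np.sin(a)]); ey=np.array([-ex[1],ex[0]]); print("ctr lateral",(Q@ey).mean()+.0305, "axial",np.median(Q@ex))
# depth-based: rim cols: rear edge and front rim pixels >.053
c=cloud("top",t['d']).reshape(-1,3); m=(c[:,2]>.053)&(c[:,2]<.085)&(c[:,0]>.43)&(c[:,0]<.61)&(c[:,1]>-.27)&(c[:,1]<-.16); P=c[m]; yy=P[:,:2]@ey; xx=P[:,:2]@ex
print(np.histogram(yy,np.arange(-.36,-.26,.004))); s=(xx>.42)&(xx<.52); print(np.sort(yy[s])[:8],np.sort(yy[s])[-14:])
print(DX[:2]@ex, "dock-frame of ctr:", [ (np.array([.4686*ex[0]-.315*ey[0]*-1*-1,0])).tolist()])
ctr=.4686*ex-.3145*ey; ctr=.4686*ex+(-.3145)*ey; print(ctr, (ctr-FACE[:2])@DX[:2],(ctr-FACE[:2])@DY[:2])
```

```text
1 [2.56984793e-01 3.24482994e+02]
rear rim yaw -13.965332069944727
ctr lateral -0.3086458256589161 axial 0.4226513725275384
(array([ 0,  0,  0,  2, 35, 34, 13, 19, 11, 11,  4,  8,  8,  6, 15, 13, 14,
       13, 29, 10,  0,  0,  1,  0]), array([-0.36 , -0.356, -0.352, -0.348, -0.344, -0.34 , -0.336, -0.332,
       -0.328, -0.324, -0.32 , -0.316, -0.312, -0.308, -0.304, -0.3  ,
       -0.296, -0.292, -0.288, -0.284, -0.28 , -0.276, -0.272, -0.268,
       -0.264]))
[-0.34409041 -0.34403266 -0.34328328 -0.34315537 -0.3430643  -0.34301348
 -0.34296127 -0.3429152 ] [-0.28456038 -0.28449455 -0.28442284 -0.28393897 -0.28393873 -0.28384847
 -0.28369687 -0.28355991 -0.28354564 -0.28335173 -0.28326225 -0.28319538
 -0.28304341 -0.26884155]
0.0 dock-frame of ctr: [[0.5249481278569822, 0.0]]
[ 0.52484161 -0.20745479] -0.10552296151787219 0.001147551297721712<stdin>:9: RankWarning: Polyfit may be poorly conditioned
```

```bash
cat >> h.py <<'E'
TT=np.array([.5107,.131]); TY=np.radians(-59.7); GX=-.017; TZ=.041
TEX=np.array([np.cos(TY),np.sin(TY),0])
PICK=np.r_[TT,TZ]+GX*TEX; OP=down(TY+np.pi/2)
LC=np.array([.5250,-.2073]); LY=np.radians(12.2); LEX=np.array([np.cos(LY),np.sin(LY),0])
PLACE=np.r_[LC,.057+TZ]-GX*LEX; OL=down(LY-np.pi/2)
E
python3 - <<'E'
from h import *
for f,n in(("2","side"),("2","top"),("1","side")):
    z=np.load(n+f+".npz"); c=cloud(n,z['d']); 
    for z0 in np.arange(.14,.24,.01):
        m=(c[...,2]>z0)&(c[...,2]<z0+.01)&(c[...,1]>.1)&(c[...,1]<.32)&(c[...,0]>.55)&(c[...,0]<.7)
        if m.sum()>5: print(n,round(z0,2),m.sum(),np.round(np.percentile(c[m][:,0],[1,10,50]),4))
for nm,p,o in(("pre",PICK-.1*TEX+UZ*.06,OP),("pick",PICK,OP),("way",[.40,.03,.27],down(-.5)),("above",PLACE+UZ*.12,OL),("place",PLACE,OL)):
    q=robot.ik(p,o); print(nm,np.round(p,3),None if q is None else np.round(q,2))
E
```

```text
side 0.14 81 [0.6172 0.621  0.6231]
side 0.15 94 [0.6186 0.621  0.6235]
side 0.16 82 [0.6196 0.6211 0.6226]
side 0.17 79 [0.6191 0.6208 0.6226]
side 0.18 43 [0.6175 0.6195 0.6211]
side 0.21 68 [0.6024 0.6036 0.6057]
side 0.22 126 [0.6024 0.6037 0.6057]
side 0.23 170 [0.6028 0.6047 0.6098]
top 0.21 9 [0.6023 0.6026 0.6031]
top 0.22 95 [0.6015 0.6033 0.6047]
top 0.23 161 [0.6026 0.6051 0.6087]
side 0.14 88 [0.619  0.621  0.6234]
side 0.15 88 [0.6196 0.6207 0.623 ]
side 0.16 81 [0.6197 0.6211 0.6229]
side 0.17 76 [0.6189 0.6204 0.6223]
side 0.18 52 [0.6164 0.6177 0.6213]
side 0.21 60 [0.6032 0.604  0.6058]
side 0.22 140 [0.6013 0.6029 0.6056]
side 0.23 154 [0.6033 0.6056 0.6092]
pre [0.452 0.232 0.101] [ 0.32  0.07  1.94 -0.    1.14 -0.21]
pick [0.502 0.146 0.041] [ 0.13  0.19  1.93 -0.    1.02 -0.4 ]
way [0.4  0.03 0.27] [-0.12 -0.38  2.   -0.    1.52  0.38]
above [ 0.542 -0.204  0.218] [-0.5   0.11  1.66 -0.    1.37  0.86]
place [ 0.542 -0.204  0.098] [-0.5   0.23  1.76 -0.    1.15  0.86]
```

Run:
```python
from h import *
robot.move_gripper(.087)
robot.move_pose(PICK-.1*TEX+UZ*.06,OP)
print(robot.movel(PICK,vel=.12,force_limit=12),robot.read_tcp_pos(),PICK)
robot.move_gripper(.0,grasp_force=25); print("w",robot.read_width(),robot.read_contact_force(),robot.read_t())
for n in("side","top"):
    im,d=robot.snapshot(n); np.savez(f"{n}3.npz",p=im,d=d)
    if n=="side": crop(im,180,130,380,280,3,"pics/s3.png")
    else: crop(im,230,160,360,260,5,"pics/t3.png")
```

```text
False [0.50224148 0.14611575 0.04135792] [0.50212303 0.14567772 0.041     ]
w 0.061637787119383516 [-0.07354802  0.83661276  1.13943609] 13.3667
```

View pics/s3.png

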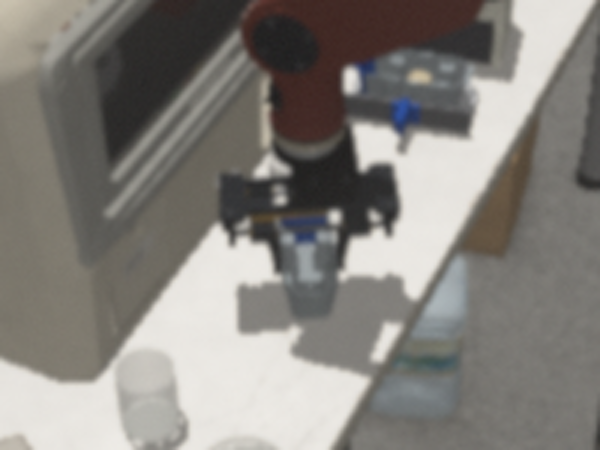

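View pics/t3.png

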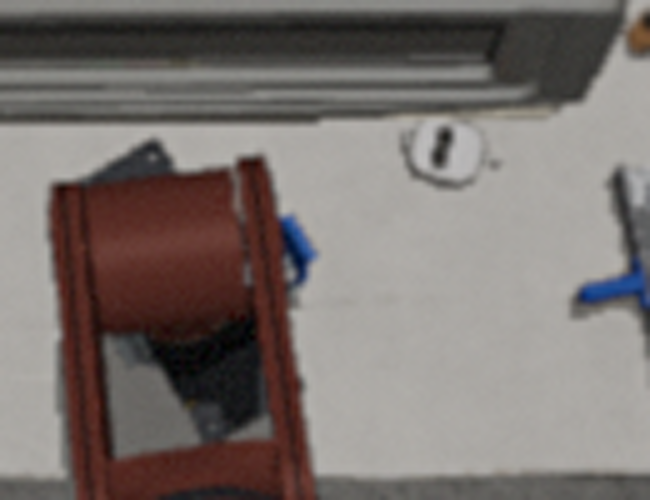

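Run:
```python
from h import *
p=np.array(robot.read_tcp_pos())
robot.movel(p-.09*TEX+UZ*.07,vel=.15)
print("w",robot.read_width(),robot.read_contact_force())
robot.move_pose([.40,.03,.27],down(-.5))
robot.move_pose(PLACE+UZ*.10,OL)
robot.dwell(.2)
print(robot.read_tcp_pos(),PLACE,robot.read_width(),robot.read_contact_force())
for n in("side","top"):
    im,d=robot.snapshot(n); np.savez(f"{n}4.npz",p=im,d=d)
    if n=="side": crop(im,240,70,390,190,5,"pics/s4.png")
    else: crop(im,300,150,450,270,5,"pics/t4.png")
print(robot.read_t())
```

```text
w 0.06180672244531746 [-0.16800832 -0.07976772 -1.5041432 ]
[ 0.54197682 -0.2025644   0.19904201] [ 0.54161607 -0.20370748  0.098     ] 0.06169118041258383 [-0.68790079  0.69108798 -0.54440554]
16.775
```

View pics/s4.png

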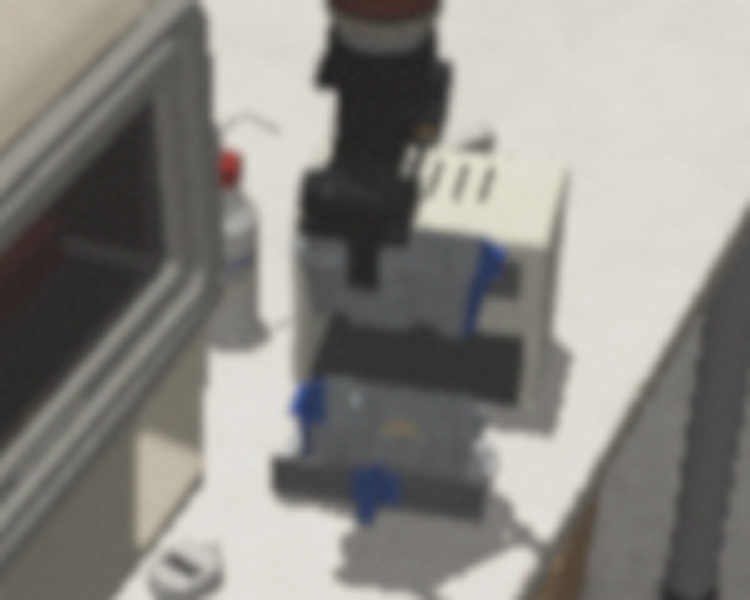

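View pics/t4.png

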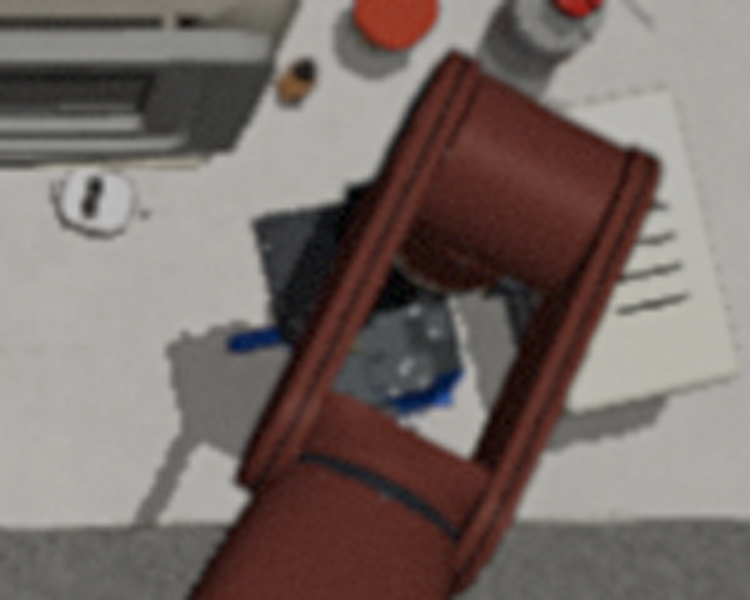

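Run:
```python
from h import *
a=LY; ex=np.array([np.cos(a),np.sin(a)]); ey=np.array([-ex[1],ex[0]])
tc=np.array(robot.read_tcp_pos()); print("expected held ctr axial/lat",(tc[:2]+GX*LEX[:2])@ex,(tc[:2]+GX*LEX[:2])@ey,"low",LC@ex,LC@ey)
for f,n in(("2","side"),("4","side"),("4","top")):
    z=np.load(n+f+".npz"); c=cloud(n,z['d']); X=c[...,:2]@ex; Yl=c[...,:2]@ey; Z=c[...,2]
    for nm,z0 in(("low",.012),("held",tc[2]-TZ)):
        if f=="2" and nm=="held": continue
        m=(Z>z0+.03)&(Z<z0+.058)&(abs(X-LC@ex)<.1)&(abs(Yl-LC@ey)<.045)
        if m.sum()<20: continue
        print(f,n,nm,m.sum(),'axial',np.round(np.percentile(X[m],[0,.5,99.5,100]),4),'mid',round((X[m].min()+X[m].max())/2,4),'lat',np.round(np.percentile(Yl[m],[1,5,50,95,99]),4),'z',np.round(np.percentile(Z[m],[1,99]),4))
        hsv=cv2.cvtColor(z['p'],cv2.COLOR_RGB2HSV); b=m&(hsv[...,0]>105)&(hsv[...,0]<130)&(hsv[...,1]>120)
        if b.sum(): print("    blue axial",np.round([X[b].min(),np.median(X[b]),X[b].max()],4),b.sum())
    # front wall plane of held: lateral at given height
    if f=="4" and n=="side":
        zz=tc[2]-TZ; m=(Z>zz+.005)&(Z<zz+.05)&(abs(X-LC@ex)<.07)&(abs(Yl-LC@ey)<.045)
        A=np.c_[X[m]-LC@ex,Z[m]-zz,np.ones(m.sum())]; k=np.linalg.lstsq(A,Yl[m],rcond=None)[0]; print("wall fit: yaw dev deg",np.degrees(k[0]),"slope",np.degrees(np.arctan(k[1])),"lat at base",k[2],"-> ctr",k[2]-.022, "std",np.std(A@k-Yl[m]))
```

```text
expected held ctr axial/lat 0.46976295601256673 -0.31286817852183213 low 0.4693357141949983 -0.31356383302458674
2 side low 452 axial [0.3928 0.3978 0.5451 0.5455] mid 0.4692 lat [-0.3477 -0.3446 -0.3251 -0.2783 -0.2704] z [0.0424 0.0692]
    blue axial [0.5298 0.5359 0.5405] 19
4 side low 453 axial [0.3964 0.3982 0.5433 0.5461] mid 0.4712 lat [-0.3475 -0.3442 -0.3246 -0.2784 -0.271 ] z [0.0425 0.0695]
    blue axial [0.5297 0.5353 0.5409] 18
4 side held 357 axial [0.396  0.3967 0.5425 0.5449] mid 0.4705 lat [-0.3445 -0.3409 -0.2961 -0.2746 -0.2704] z [0.1881 0.215 ]
    blue axial [0.4001 0.4053 0.4095] 12
wall fit: yaw dev deg 3.26885891075193 slope -16.679994965759573 lat at base -0.2954859964702251 -> ctr -0.31748599647022513 std 0.02281720096173633
4 top low 31 axial [0.3949 0.395  0.4517 0.4524] mid 0.4237 lat [-0.3272 -0.3219 -0.2981 -0.2892 -0.2856] z [0.0435 0.069 ]
4 top held 156 axial [0.3928 0.393  0.5413 0.5421] mid 0.4675 lat [-0.3407 -0.34   -0.3251 -0.2836 -0.2803] z [0.1885 0.2152]
    blue axial [0.3954 0.4016 0.4123] 33
```

Run:
```python
from h import *
a=LY; ex=np.array([np.cos(a),np.sin(a)]); ey=np.array([-ex[1],ex[0]])
tc=np.array(robot.read_tcp_pos())
goal=((tc[:2]@ex)+.0008)*ex+(-.3152)*ey
cmd=goal.copy()
for i,z in enumerate((.150,.112)):
    robot.movel(np.r_[cmd,z],ori=OL,vel=.12); robot.dwell(.15)
    q=np.array(robot.read_tcp_pos()); print(np.round(q,4),np.round(goal,4),robot.read_contact_force()); cmd=cmd+(goal-q[:2])
robot.movel(np.r_[cmd,.106],ori=OL,vel=.04); robot.dwell(.1)
f0=robot.read_contact_force()
hit=robot.movel(np.r_[cmd,.094],ori=OL,vel=.015,force_limit=5)
print(hit,np.round(robot.read_tcp_pos(),4),f0,robot.read_contact_force(),robot.read_t(),R.from_quat(robot.read_tcp_rot()).as_matrix()[:,2])
for n in("side","top"):
    im,d=robot.snapshot(n); np.savez(f"{n}5.npz",p=im,d=d)
    if n=="side": crop(im,260,90,380,190,6,"pics/s5.png")
```

```text
[ 0.5439 -0.2055  0.1513] [ 0.5432 -0.205 ] [ 0.59516913  0.31975738 -0.89962286]
[ 0.5432 -0.205   0.1132] [ 0.5432 -0.205 ] [ 0.59820881 -0.17230547 -0.73722687]
True [ 0.5425 -0.2047  0.0981] [ 1.16466877 -0.18463417 -1.52938064] [-0.37433492  0.09476556  4.48956479] 19.0583 [ 1.91769827e-04 -1.33831402e-04 -9.99999973e-01]
```

View pics/s5.png

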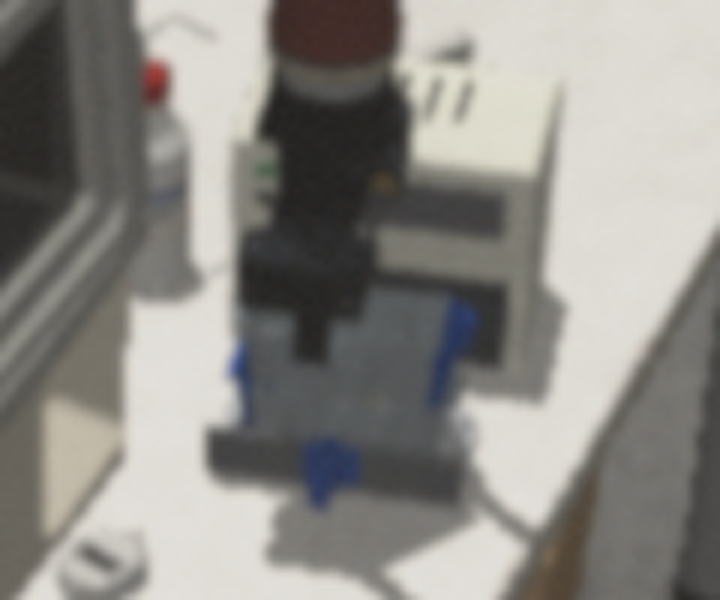

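Run:
```python
from h import *
robot.move_gripper(.076); print(robot.read_width(),robot.read_contact_force())
p=np.array(robot.read_tcp_pos())
print(robot.movel(p+UZ*.05,vel=.06,force_limit=6))
robot.movel(p+UZ*.16,vel=.2)
robot.move_pose([.37,-.05,.30],down(.1))
for n in("side","top"):
    im,d=robot.snapshot(n); np.savez(f"{n}6.npz",p=im,d=d)
    if n=="side": crop(im,240,80,390,200,5,"pics/s6.png")
    else: crop(im,300,130,460,250,5,"pics/t6.png")
print(robot.read_t())
a=LY; ex=np.array([np.cos(a),np.sin(a)]); ey=np.array([-ex[1],ex[0]])
for n in("side","top"):
    z=np.load(n+"6.npz"); c=cloud(n,z['d']); X=c[...,:2]@ex; Yl=c[...,:2]@ey; Z=c[...,2]
    m=(Z>.085)&(Z<.13)&(abs(X-LC@ex)<.1)&(abs(Yl-LC@ey)<.045)
    print(n,m.sum(),'axial',np.round([X[m].min(),X[m].max()],4),'lat',np.round([Yl[m].min(),Yl[m].max()],4),'zmax',np.round(np.percentile(Z[m],[50,90,97]),4))
    for nm,s in(("blue end",X<.42),("grey end",X>.52)):
        k=m&s&(Z>.095); print(nm,k.sum(),np.round(np.percentile(Z[k],[50,75,90]),4))
    hsv=cv2.cvtColor(z['p'],cv2.COLOR_RGB2HSV); b=((hsv[...,0]>105)&(hsv[...,0]<130)&(hsv[...,1]>120)&(hsv[...,2]>50)).astype(np.uint8)
    k,l,st,ce=cv2.connectedComponentsWithStats(b)
    for i in range(1,k):
        if st[i,4]>8 and ce[i][0]>290 and ce[i][1]<260: print("blue",np.round(ce[i],1),st[i,4],np.round(np.median(c[l==i],0),4))
```

```text
0.0756045682092166 [ 0.20421808 -0.11744048  0.42361837]
False
22.725
side 472 axial [0.3958 0.546 ] lat [-0.3543 -0.2735] zmax [0.1017 0.1113 0.1143]
blue end 51 [0.1057 0.1106 0.1131]
grey end 55 [0.1067 0.1106 0.1133]
blue [336.3 144.6] 29 [ 0.4649 -0.2364  0.1082]
blue [313.9 166.7] 45 [ 0.5123 -0.1504  0.0464]
top 367 axial [0.3927 0.5424] lat [-0.3434 -0.2825] zmax [0.1032 0.1125 0.1161]
blue end 53 [0.1087 0.1114 0.1142]
grey end 53 [0.1078 0.1119 0.1146]
blue [353.6 217.1] 52 [ 0.5105 -0.1496  0.0472]
blue [379.6 230.7] 46 [ 0.459 -0.227  0.104]
```

View pics/s6.png

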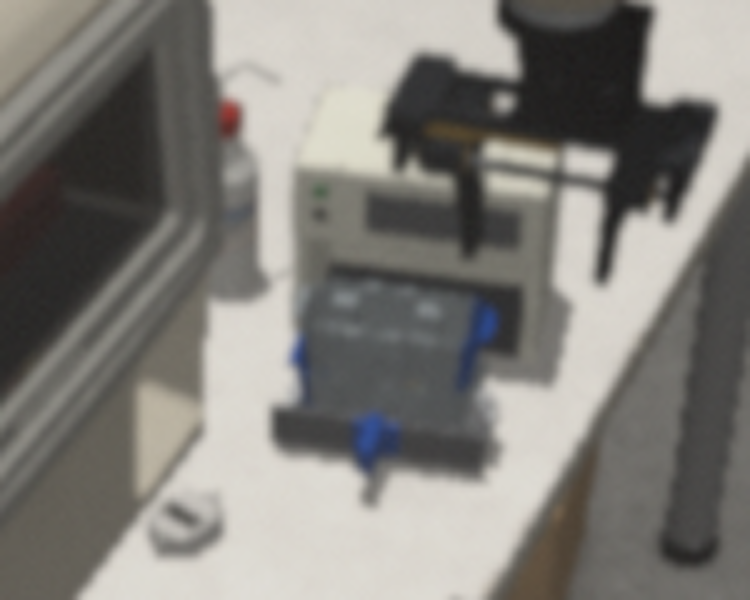

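View pics/t6.png

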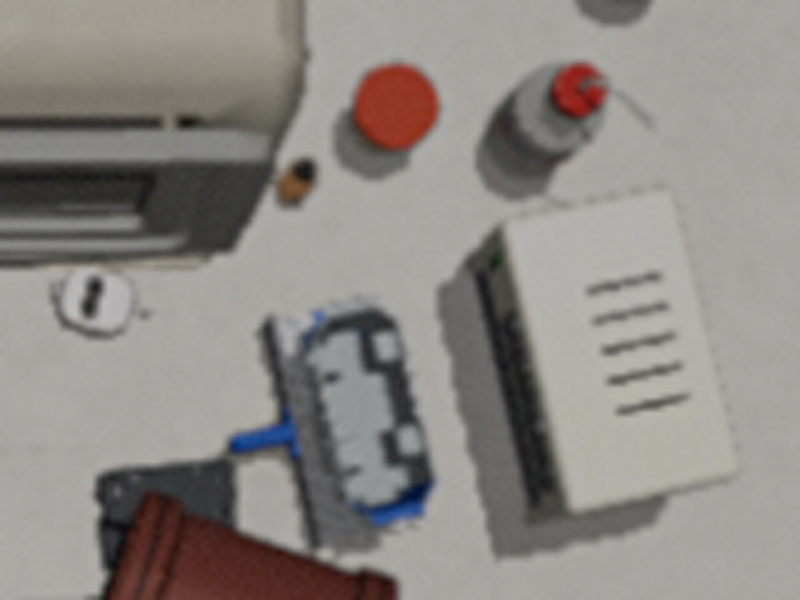

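Run:
```python
from h import *
for f in("2","6"):
  for n in("top","side"):
    z=np.load(n+f+".npz"); hsv=cv2.cvtColor(z['p'],cv2.COLOR_RGB2HSV); b=((hsv[...,0]>105)&(hsv[...,0]<130)&(hsv[...,1]>120)&(hsv[...,2]>50)).astype(np.uint8)
    k,l,st,ce=cv2.connectedComponentsWithStats(b)
    for i in range(1,k):
        P=plane(n,[ce[i]],.05)[0]
        if st[i,4]>8 and abs(P[0]-.51)<.03 and abs(P[1]+.14)<.03: print(f,n,np.round(ce[i],2),st[i,4],np.round((P-FACE)@DX,4), "end",np.round(min((plane(n,np.c_[np.nonzero(l==i)[1],np.nonzero(l==i)[0]],.05)-FACE)@DX),4))
a=np.load("top2.npz")['p'].astype(int); b=np.load("top6.npz")['p'].astype(int)
d=(abs(a-b).max(2)>45).astype(np.uint8); d=cv2.morphologyEx(d,cv2.MORPH_OPEN,np.ones((2,2)))
k,l,st,ce=cv2.connectedComponentsWithStats(d); print([ (st[i].tolist()) for i in range(1,k) if st[i,4]>8])
```

```text
2 top [353.42 217.06] 52 -0.1688 end -0.195
2 side [313.91 166.67] 45 -0.1746 end -0.2001
6 top [353.58 217.12] 52 -0.1683 end -0.195
6 side [313.93 166.67] 45 -0.1746 end -0.2001
[[365, 193, 5, 5, 15], [374, 192, 7, 6, 22], [369, 196, 5, 3, 12], [371, 198, 15, 23, 133], [253, 203, 41, 35, 428], [362, 204, 6, 7, 20], [364, 214, 3, 5, 12], [368, 216, 5, 7, 20], [374, 220, 14, 16, 93], [304, 223, 42, 81, 515], [366, 223, 5, 6, 17], [376, 223, 6, 6, 22], [347, 224, 26, 21, 170], [379, 247, 11, 16, 133], [304, 251, 10, 6, 50], [318, 264, 6, 14, 31], [312, 269, 25, 27, 260], [336, 268, 44, 62, 408], [353, 279, 5, 7, 24], [359, 278, 5, 6, 21], [302, 305, 6, 10, 33], [324, 318, 9, 9, 46], [294, 325, 9, 14, 85], [347, 324, 12, 25, 108], [277, 326, 8, 16, 70], [317, 327, 11, 7, 33], [310, 336, 29, 10, 87], [255, 339, 27, 13, 122], [341, 353, 3, 5, 12], [342, 376, 12, 7, 29], [264, 392, 8, 3, 22]]
```

The tray hasn't moved: the handle is within 0.5 mm of where it was in both views. The stack stands level, and the only changes between pictures are the tote and the arm. I'm handing in.

```bash
python3 -c "
from h import *
robot.finish_job(); print(robot.read_t())"
```

```text
the job is handed in; nothing more can be done
the job is handed in; nothing more can be done
```

I pulled the tray out to its stop, stacked the loose tote on the one in the tray, and handed the job in at about 22.7 s. The hand-in gives no verdict.

- **Tray:** I gripped the blue handle and pulled until it stopped hard at 151 mm. In the later pictures the handle was within 0.5 mm of that position, so the tray was still fully out.
- **Tote:** I gripped the grey tote with the blue end across its pads, high up so the gripper's body would clear the dock housing. I carried it past in front of the analyser, turned it so its blue end came over the grey end, and lowered it slowly until it met 5 N.
- **Stacking:** It touched down with the tool at z 98.1 mm, where 98.4 mm was expected on the ledges. The final pictures put the rim at about 111 mm at both ends, which is the stacked height and level.
- **Everything else:** In the top view, from after the pull to the end, only the tote, the arm and their shadows changed. I did not compare the bystanders' positions across the pull itself, nor in the side view. The green look-alike was left alone.

**Disagreements:** The estimates of the lower tote's sideways position differed by 1 to 3 mm. I settled it by comparing both totes in the same view. One attempt to fit its rear rim edge failed, so I used the ledge positions and depth readings instead.

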